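# Hold the T-foot against the sprung fence for screwing

### The arm

A 6-joint arm with a two-finger parallel gripper is mounted at the origin on the work surface. World frame = base frame: x ahead of the robot, y to its left, z up, the work surface at z = 0. Lengths are in mm, angles in degrees, forces in N, time in s.
With the tool pointing down it reaches from about 350 to 925 mm from the base axis. Payload 6.4 kg.
Tool frame: the origin (TCP) lies at the very end of the fingers, on their centre line; the grasp point (between the pads) lies 19 mm behind it; z points along the fingers, y is the line along which they close (so a half turn about z gives the same grasp; the last joint's range is limited). The gripper opens to 85 mm and grips with 20 to 120 N. Pads are 22 mm wide; open, the fingers measure 114 mm over their backs; the gripper's body (76 mm by 85 mm) begins 54 mm behind the grasp point. The pads swing forward as they close: fully open they stand 13 mm farther back than shut.
Start: joints at [-86.35, 14.043, 89.255, -0, 76.702, -9.975], TCP at [153.121, -631.718, 231.29] pointing down, gripper open.
Joint ranges: [-179.41, 179.41], [-58.25, 129.5], [7.25, 145.43], [-54.29, 234.29], [11.92, 165.04], [-157.13, 157.13]. Speed limits (degrees/s): [147.25, 147.25, 180, 180, 180, 180].

### API

Orientations are given as a 3x3 rotation matrix whose columns are the frame's x, y, z axes.
In Python, from station import arm, move_gripper, sensors, eyes gives the robot as it stands. The module is installed in compiled form; this text tells all that it offers. Calls block until the motion is done:
- arm.move_pose(position, orientation): joint-space move of the TCP to a pose.
- arm.move_straight(position, max_speed=150, frame=None, threshold=None): straight line of the TCP; frame=None keeps the orientation; max_speed is the mean speed in mm/s. With threshold (N) it stops when the force on the tool has changed by that much, and returns True; else False.
- arm.move_j(angles): joint-space move.
- move_gripper(opening, newtons=None): finger opening in mm; newtons is the grip in N (None keeps the last); returns when the fingers have stopped.
- arm.dwell(seconds).
- arm.ik(position, orientation): joint angles nearest the present ones, or None.
- sensors.observe(): the state.
- eyes.get_image(name): name is "scene" or "top" or "wrist"; returns (picture, depth): 420x560x3 uint8, red, green, blue; 420x560 float32, mm along the optical axis (not along the pixel's ray), 0 where there is no reading.
- eyes.get_calibration(name): a dict with "K" (3x3 intrinsics, pixels), "view" (4x4, takes a point from world to camera coordinates). Camera axes: x right, y up, looking along -z (the intrinsics and any distortion apply to the point x, -y, -z); pixel columns grow to the right and rows downward; lengths in mm; the calibration is good to about 2 mm. A picture is of the moment at which its call begins: read the wrist's pose just before it. get_calibration takes no time and is no camera call; for the wrist camera it gives the pose at the moment of the call.
A pose or a line that the arm cannot do raises arm.Unreachable and nothing moves.
- arm.hand_in(): hands the job in; it is judged then, once.
The state is a dict: "time": time; "q": joint angles; "dq": joint speeds; "joint_efforts": joint torques, N m; "tcp_pos": TCP position; "orientation": TCP orientation; "wrist_force": force on the tool from outside, world axes, zero at the start; "torque": the same for the moment, N m; "opening": finger opening in mm; "gripper_force": force on a finger pad.
Only numpy, scipy, OpenCV 4.12 (cv2) and the standard library are available. Lean on these libraries where they do the work, as an engineer would, in place of code of your own. Each camera call takes 0.05 s, during which the arm holds its last target. There are 200 camera calls.

### The job

Throw the toggle clamp on the nest fully back to free the T-shaped wooden foot, then take the foot to the jig and lay it flat on the raised rail there. Press the crossbar of the T squarely against the middle of the spring-backed fence with a gentle, steady push of about 10 N, and finish while still holding it pressed there, clamp left open, so that a colleague can screw it down; do not shove the small off-cut or the glue bottle about.

Things in the scene. Friction and masses are not known exactly. Their poses are not given: they have to be found in the camera images.
- foot: The part: a pale wooden T, 24 mm thick, about 95 g, flat. Origin on its underside, on the stem's centre line; x along the stem to the crossbar, z up. Stem 30 mm wide, x -60 to +30 mm; crossbar 120 mm along y, x +30 to +55 mm, two small screw holes. Starts in the nest under the clamp. Grasp the stem across its width near x = -10 mm; fingertips have 14 mm of free room below its underside.
- foot_front (a point): Middle of the foot's flat front face (the far face of the crossbar): 55 mm along x from the foot's origin, 12 mm above its underside.
- nest: Fixed plywood board 240 x 170 x 12 mm (x -85 to +155 mm) with the toggle clamp. Origin on the table; x points from the foot to the clamp. The foot starts above this origin, its x along the nest's, underside 26 mm over the table, on an 18 mm wide rail under the stem and a block under the crossbar. 8 mm pins at y = +-69 mm stand 10 mm above its underside: lift it straight up.
- clamp_arm (a joint): Toggle clamp angle, rad: 0 closed (pad on the crossbar, handle upright), 1.75 fully back (handle lying out along the nest's x, arm upright). Arm and handle are one rigid piece on a hinge along the nest's y; it tips over centre at about 0.8, beyond about 1.1 it falls open by itself and stays. Takes 1 to 2 N at the knob.
- clamp_hinge (a point): Hinge axis of the toggle clamp, at x = 115 mm, y = 0, z = 75 mm in the nest's frame. When closed the steel arm (16 mm high) reaches 88 mm towards the foot from here; steel side cheeks (38 mm apart at most) rise to 12 mm above the axis.
- clamp_knob (a point): Centre of the 28 mm black ball on top of the clamp's handle, 90 mm from the hinge, straight above it when closed. To open, push it along the nest's x (away from the foot) and follow it over and down.
- jig: Fixed plywood board 230 x 200 x 12 mm, origin on the table in its middle; x points to the fence. A rail 18 mm wide along y = 0 (x -100 to +25 mm) and a block 150 mm along y (x +25 to +78 mm), tops 26 mm over the table, carry the foot, its x along the jig's. A wooden back 78 mm high begins at x = 90 mm, behind the fence face.
- fence_face: The moving aluminium face of the fence, 130 mm along y, 40 mm high, 12 mm thick, its lower edge 28 mm over the table. Origin at the middle of the lower edge of its front plane, which faces the jig's -x; at rest this lies at x = 60 mm in the jig's frame. Axes as the jig's.
- fence_spring (a joint): How far the face is pushed in along the jig's x, m: 0 at rest to 0.014 at its hard stop. Springs: 3 N to start it moving plus 1 N per mm, so 10 N at 7 mm, 17 N at the stop; left alone it pushes the foot back off.
- offcut: Bystander: loose pale wooden block 60 x 40 x 22 mm, origin under its middle.
- glue: Bystander: white glue bottle 140 mm high, 52 mm wide, standing to the left.
Not all that is in view belongs to the job. What is shaped like the foot but pink or turquoise is not meant.

How it is judged (in metres and radians):
On the way:
1. the toggle clamp is thrown back and stays open (value of joint clamp_arm above 1.4 rad), for 0.3 s.
At the end, for the whole second after the job is handed in: Last second: fingers hold the foot still, front pressed on the fence face with 6 to 14 N (face in 2 to 12 mm), within 20 mm of its middle, square within 0.06 rad, flat within 0.08 rad, underside at most 5 mm above the rail, clamp beyond 1.4 rad (contact force between foot and fence_face between 6 and 14 N and value of joint fence_spring between 0.002 and 0.012 m and contact force between the fingers and foot above 2 N and angle between the x axis of foot and the x axis of jig, either way round below 0.06 rad and x of foot_front in the frame of fence_face between -0.004 and 0.004 m and y of foot_front in the frame of fence_face between -0.02 and 0.02 m and z of foot in the frame of jig between 0.022 and 0.031 m and angle between foot's own z axis and vertical below 0.08 rad and linear speed of foot below 0.01 m/s and value of joint clamp_arm above 1.4 rad); the arm keeps its last pose, push and grip.
It fails at once if the foot is dragged out from under the closed clamp (value of joint clamp_arm below 0.5 rad and distance of foot from where it was at the start of the episode above 0.04 m).
It fails at once if the foot is rammed against the fence with more than 25 N (contact force between foot and fence_face above 25 N).
It fails at once if the off-cut or glue bottle is shoved more than 40 mm (distance of any of offcut, glue from where it was at the start of the episode above 0.04 m).
It also fails if it takes over 61 s, if anything falls off the work surface, if the arm or the gripper's body presses on something with over 40 N, if the wrist force passes 120 N, or if a joint passes its speed limit or range.

## Working session

There is one attempt and no reset: what is moved stays moved. The work goes in short steps, each a Python script; the robot and the scene stay as the last script left them, time stands still between calls to the robot, and variables do not carry over. Pictures are saved under pics/ and viewed, at most 10 in all, crops included, and the job is handed in when it is done.

```bash
mkdir -p pics; cat > h.py <<'E'
import numpy as np, cv2
from station import arm, move_gripper, sensors, eyes
def snap(name,fn):
    c=eyes.get_calibration(name); p,d=eyes.get_image(name)
    cv2.imwrite(f'pics/{fn}.png',cv2.cvtColor(p,cv2.COLOR_RGB2BGR)); np.savez(f'pics/{fn}.npz',d=d,K=c['K'],V=c['view'],p=p)
def pts(fn,uv,r=1):
    a=np.load(f'pics/{fn}.npz'); out=[]
    Ki=np.linalg.inv(a['K']); Vi=np.linalg.inv(a['V'])
    for u,v in uv:
        w=a['d'][int(v)-r:int(v)+r+1,int(u)-r:int(u)+r+1]; w=w[w>0]; z=np.median(w) if w.size else np.nan
        q=Ki@[u,v,1]*z; out.append((Vi@[q[0],-q[1],-q[2],1])[:3])
    return np.round(out,1)
def plane(fn,u,v,z):
    a=np.load(f'pics/{fn}.npz'); Vi=np.linalg.inv(a['V']); q=np.linalg.inv(a['K'])@[u,v,1]
    d=Vi[:3,:3]@[q[0],-q[1],-q[2]]; o=Vi[:3,3]; return np.round(o+d*(z-o[2])/d[2],1)
def R(yaw): # tool down, tool y axis at yaw (deg) in world
    t=np.radians(yaw); y=np.array([np.cos(t),np.sin(t),0]); z=np.array([0,0,-1.]); return np.column_stack([np.cross(y,z),y,z])
E
python3 -c "
from h import *
snap('top','top1');snap('scene','sc1');s=sensors.observe();print(s['time'],s['orientation'],s['opening'])"
```

```text
0.1 [[ 9.71854181e-01  2.35583195e-01 -9.90817296e-05]
 [ 2.35583019e-01 -9.71852744e-01  1.69874901e-03]
 [ 3.03903869e-04 -1.67427830e-03 -9.99998552e-01]] 85.61582980541223
```

View pics/top1.png

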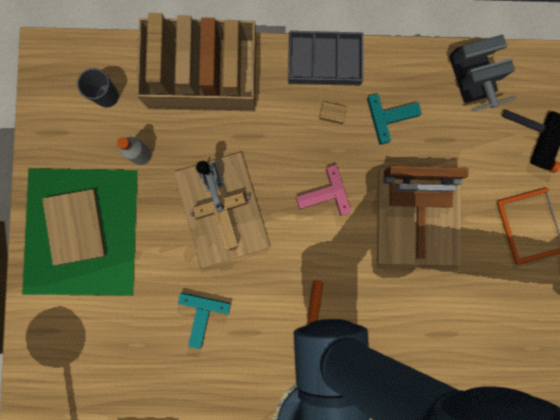

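View pics/sc1.png

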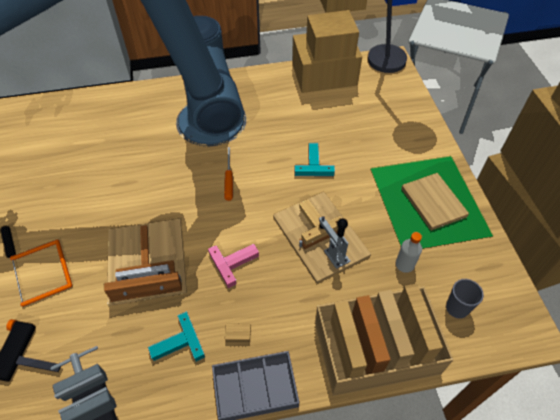

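The top view shows the nest at about (222,210) with the knob at (203,168). The jig is at (420,215) with its fence at (428,185), the off-cut at (333,112) and the glue at (135,150). I'll enlarge the nest and the jig.

```bash
python3 -c "
import cv2
a=cv2.imread('pics/top1.png')
n=cv2.resize(a[145:275,165:280],None,fx=4.4,fy=4.4,interpolation=2)[:, :400*2]
j=cv2.resize(a[155:275,365:475],None,fx=4.4,fy=4.4,interpolation=2)
cv2.imwrite('pics/c1.png',n);cv2.imwrite('pics/c2.png',j)
from h import *
print(pts('top1',[(203,168),(420,230),(185,220),(427,187),(415,172),(390,245),(333,112),(227,230),(300,250)]))
"
```

```text
[[ 5.778e+02  2.657e+02  1.778e+02]
 [ 4.624e+02 -2.285e+02  2.520e+01]
 [ 4.788e+02  3.324e+02 -7.000e-01]
 [ 5.602e+02 -2.312e+02  6.800e+01]
 [ 5.929e+02 -2.004e+02  7.780e+01]
 [ 4.258e+02 -1.601e+02  1.240e+01]
 [ 7.442e+02 -1.980e+01  2.060e+01]
 [ 4.552e+02  2.263e+02  5.060e+01]
 [ 4.107e+02  5.490e+01  1.100e+00]]
```

View pics/c1.png

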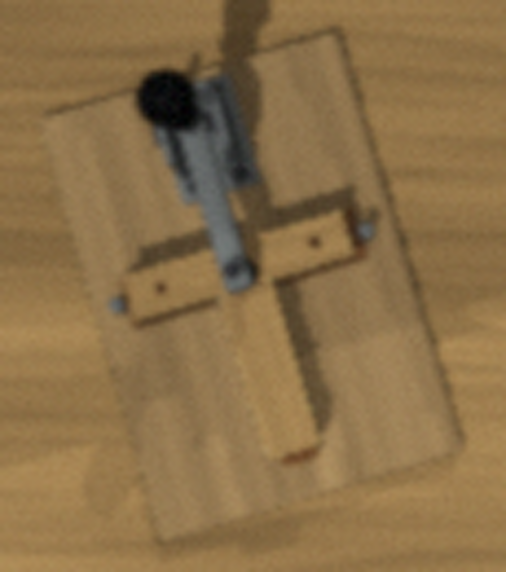

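View pics/c2.png

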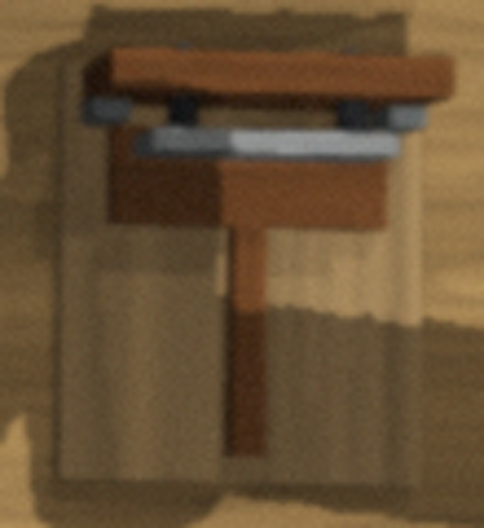

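The nest crop shows the board corners at (47,113), (340,30), (462,452) and (160,543), with the foot under the arm. In the jig crop the rail runs from (248,230) to (246,455), and the front edge of the fence top runs from about (140,152) to (398,158).

```bash
python3 - <<'E'
from h import *
f=lambda u,v,x0,y0,z: plane('top1',x0+(u+.5)/4.4-.5,y0+(v+.5)/4.4-.5,z)
n=lambda u,v,z:f(u,v,165,145,z); j=lambda u,v,z:f(u,v,365,155,z)
C=np.array([n(47,113,12),n(340,30,12),n(462,452,12),n(160,543,12)])
M=np.array([[155,85],[155,-85],[-85,-85],[-85,85.]])
A,_=cv2.estimateAffinePartial2D(M.astype(np.float32),C[:,:2].astype(np.float32))
print('corners',C,'\nscale',np.hypot(A[0,0],A[1,0]),'yaw',np.degrees(np.arctan2(A[1,0],A[0,0])),'org',A[:,2])
for nm,x,y in[('hinge',115,0),('stem end',-60,0)]: print(nm,A@[x,y,1])
print('knob',n(168,97,165))
print('bar ends z50',n(130,298,50),n(352,232,50)); print('stem end z50',n(292,455,50),'bolt',n(240,272,60))
print('jig BL BR',j(60,480,12),j(415,483,12)); print('rail',j(249,230,26),j(246,455,26))
print('block front',j(108,222,26),j(385,230,26)); print('fence top front edge',j(137,153,68),j(398,158,68))
print('back front edge',j(112,93,78),j(450,100,78))
E
```

```text
corners [[596.9 356.5  12. ]
 [645.5 198.4  12. ]
 [416.2 128.   12. ]
 [365.3 289.4  12. ]] 
scale 0.999902750777062 yaw 17.266059010659387 org [472.03210902 233.80447567]
hinge [581.83916035 267.93421872]
stem end [414.74147354 215.99765321]
knob [582.6 268.1 165. ]
bar ends z50 [494.6 302.5  50. ] [531.2 187.5  50. ]
stem end z50 [414.1 216.4  50. ] bolt [508.5 244.5  60. ]
jig BL BR [ 380.8 -131.9   12. ] [ 381.7 -326.5   12. ]
rail [ 517.5 -231.4   26. ] [ 396.2 -229.1   26. ]
block front [ 520.6 -154.6   26. ] [ 518.7 -305.8   26. ]
fence top front edge [ 553.5 -158.9   68. ] [ 553.2 -296.2   68. ]
back front edge [ 583.3 -143.2   78. ] [ 582.8 -319.7   78. ]
```

```bash
cat >> h.py <<'E'
NO=np.array([472.,233.8]); NY=17.27
def nest(x,y,z):
    t=np.radians(NY); return [NO[0]+x*np.cos(t)-y*np.sin(t),NO[1]+x*np.sin(t)+y*np.cos(t),z]
RN=R(NY-90)
E
python3 - <<'E'
from h import *
s=sensors.observe(); p=s['tcp_pos']; print(pts('top1',[(125,144),(140,156)]))
move_gripper(0); arm.move_straight([p[0],p[1],300])
arm.move_pose(nest(72,0,270),RN); print(np.round(sensors.observe()['q'],1))
arm.move_straight(nest(72,0,157),max_speed=150)
for th in np.arange(0,1.36,0.15):
    xc,zc=115+90*np.sin(th),75+90*np.cos(th)
    arm.move_straight(nest(xc-14*np.cos(th)-10,0,zc+14*np.sin(th)-8*np.cos(th)),max_speed=80)
    s=sensors.observe(); print(round(th,2),np.round(s['tcp_pos'],1),np.round(s['wrist_force'],1))
q=s['tcp_pos']; arm.move_straight(nest(195,0,260)); 
arm.dwell(.3); move_gripper(85); arm.move_pose(nest(-10,0,230),RN)
snap('top','top2'); snap('wrist','w2'); print(sensors.observe()['time'])
t=cv2.imread('pics/top2.png')[110:290,130:300]; w=cv2.imread('pics/w2.png')
cv2.imwrite('pics/m2.png',np.hstack([cv2.resize(t,(397,420),interpolation=2),w[:, 80:480]]))
E
```

```text
[[631.8 436.8 140.3]
 [618.6 423.3  74.8]]
[14.3  5.4 94.9 -0.  79.7 87.1]
0.0 [559.3 260.9 157.6] [-0.1 -0.2 -0.5]
0.15 [571.8 264.8 158.2] [ 0.6 -0.1  1.8]
0.3 [584.8 268.8 157.4] [-1.2 -0.   0.9]
0.45 [597.6 272.8 154.8] [-0.3  0.2 -0.3]
0.6 [609.7 276.7 150.4] [-0.5  0.6 -0.6]
0.75 [621.  280.1 144.3] [0.2 0.1 0.9]
0.9 [631.1 283.3 136.6] [ 0.1  0.  -0. ]
1.05 [639.9 286.  127.5] [-0.6 -1.  -0.8]
1.2 [647.2 288.2 117.1] [-0.8  0.2 -0.3]
1.35 [652.8 290.  105.6] [ 0.5 -0.5 -0.9]
12.1667
```

View pics/m2.png

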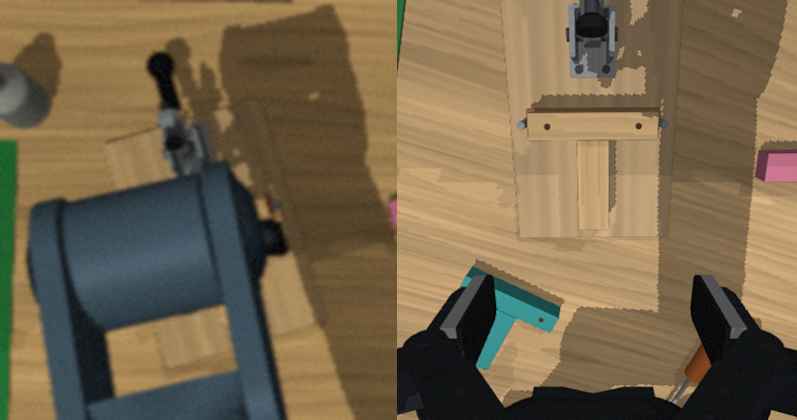

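The clamp is open: the handle lies out at (160,65) in the left half. The wrist view shows the foot free, with its stem at (593,185), the bar between x=528 and 659, and the stem end at v=230. I'll check the stem line and then grasp.

```bash
python3 - <<'E'
from h import *
k=lambda u,v:plane('w2',u-317,v,50)
a=k(592.5,229); b=k((528+659)/2,126); e1,e2=k(527,126),k(659,126)
print('stem end',a,'want',nest(-60,0,50),'bar mid',b,'want',nest(42.5,0,50), 'len',np.linalg.norm(e1-e2),'yaw',np.degrees(np.arctan2(*(b-a)[1::-1])), pts('w2',[(276,185)]))
print(k(578,185),k(608,185))
E
```

```text
stem end [417.4 217.2  50. ] want [np.float64(414.70501757565404), np.float64(215.9875046949091), 50] bar mid [514.9 246.5  50. ] want [np.float64(512.5839458839117), np.float64(246.4171841744394), 50] len 121.07584399871017 yaw 16.726196804925426 [[461.4 230.3  50.1]]
[457.1 244.2  50. ] [465.7 216.4  50. ]
```

```bash
python3 - <<'E'
from h import *
arm.move_straight(nest(-9,0,70),max_speed=200); arm.move_straight(nest(-9,0,17),max_speed=80)
move_gripper(20,60); s=sensors.observe(); print(s['opening'],s['gripper_force'],s['tcp_pos'],s['wrist_force'])
arm.move_straight(nest(-9,0,70),max_speed=80); arm.move_straight(nest(-9,0,180),max_speed=200)
RJ=R(-90.3); arm.move_pose([470,-230,180],RJ); s=sensors.observe(); print(s['time'],s['opening'],s['q'])
snap('wrist','w3')
E
```

```text
29.463654021411692 60.371761322021484 [463.85058391 231.2295157   17.4694377 ] [-0.01794936 -0.87023525  3.14714588]
17.675 28.771003223923234 [-3.84213652e+01  4.81125019e-02  1.10237610e+02  1.40722858e-02
  6.97395609e+01  5.18054122e+01]
```

View pics/w3.png

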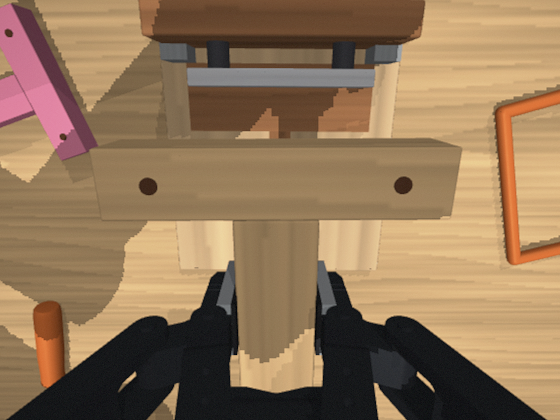

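The foot is held, with its bar top running from (100,218) to (450,218). The fence shows at v≈68–86 between u=187 and 375. Now I'll measure the fence and the foot by depth.

```bash
python3 - <<'E'
from h import *
print('fence col',pts('w3',[(280,v) for v in range(66,96,3)],0).tolist())
print('fence y',plane('w3',187,70,68),plane('w3',375,70,68))
print('block',pts('w3',[(200,100),(360,100)]))
P=[(110,210),(440,210),(110,160),(440,160),(280,170),(280,300),(280,350),(245,240),(310,240)]
print('foot top',pts('w3',P).tolist())
z=pts('w3',[(280,190)])[0][2]
print('back edge',plane('w3',102,219,z),plane('w3',449,219,z),'stem',plane('w3',(233+319)/2,222,z),plane('w3',(241+317)/2,388,z))
print('front edge',plane('w3',97,149,z),plane('w3',461,149,z))
s=sensors.observe();print(s['tcp_pos'],s['wrist_force'])
E
```

```text
fence col [[572.0, -232.5, 26.2], [567.5, -232.0, 68.2], [565.6, -232.0, 67.6], [563.7, -232.0, 67.5], [561.7, -232.0, 67.7], [559.8, -232.1, 66.8], [557.8, -232.0, 67.8], [556.3, -232.5, 26.2], [554.0, -232.5, 24.4], [551.6, -232.5, 24.5]]
fence y [ 567.1 -168.3   68. ] [ 566.6 -297.1   68. ]
block [[ 546.4 -166.8   25.6]
 [ 546.  -298.    25.9]]
foot top [[515.3, -172.9, 211.5], [515.1, -284.7, 211.9], [532.6, -176.0, 212.3], [532.2, -282.1, 212.0], [529.2, -230.6, 212.3], [480.0, -230.6, 212.1], [457.0, -230.6, 211.7], [504.3, -218.4, 212.0], [504.3, -241.0, 212.2]]
back edge [ 512.3 -170.   212.1] [ 511.9 -288.1  212.1] stem [ 511.  -229.2  212.1] [ 438.2 -230.2  212.1]
front edge [ 536.1 -172.3  212.1] [ 535.7 -288.2  212.1]
[ 470.29576936 -229.07492099  179.85593945] [ 1.00176692 -0.25458306 -0.96120388]
```

```bash
python3 - <<'E'
from h import *
def o(t): s=sensors.observe(); print(t,round(s['time'],1),np.round(s['tcp_pos'],2),np.round(s['wrist_force'],2),round(s['opening'],1)); return s
y=-232
arm.move_straight([475,y,60],max_speed=150); arm.move_straight([475,y,26],max_speed=60); arm.dwell(.3); o('above')
print(arm.move_straight([475,y,14],max_speed=8,threshold=3)); arm.dwell(.3); s=o('down')
z=s['tcp_pos'][2]+.3
arm.move_straight([475,y,z],max_speed=10); arm.dwell(.3); o('relieved')
print(arm.move_straight([500,y,z],max_speed=8,threshold=3.5)); arm.dwell(.3); s=o('contact')
x=s['tcp_pos'][0]
for dx in (2,4):
    arm.move_straight([x+dx,y,z],max_speed=5); arm.dwell(.4); o(dx)
E
```

```text
above 19.7 [ 475.22 -232.15   26.34] [-0.39 -0.2  -1.06] 29.2
True
down 21.0 [ 474.99 -231.99   17.47] [ 0.51 -0.14  6.69] 29.2
relieved 21.6 [ 474.94 -231.97   17.66] [ 0.59  0.65 -0.08] 29.2
True
contact 23.8 [ 489.87 -231.92   17.47] [ 0.2  -0.28  5.51] 29.6
2 25.0 [ 490.41 -231.71   17.63] [-8.73  0.75  8.2 ] 29.2
4 25.9 [ 491.99 -231.64   17.59] [-9.59  0.43  9.51] 29.1
```

```bash
python3 - <<'E'
from h import *
def o(t):
    F=[];X=[]
    for _ in range(6): arm.dwell(.08); s=sensors.observe(); F.append(s['wrist_force']); X.append(s['tcp_pos'])
    print(t,round(s['time'],1),np.round(np.mean(X,0),2),np.round(np.mean(F,0),2)); 
y=-232
for x,z in [(494,18.5),(494,19),(496,19),(498,19)]:
    arm.move_straight([x,y,z],max_speed=5); o((x,z))
snap('wrist','w4')
print(pts('w4',[(200,100),(360,100)]))
E
```

```text
(494, 18.5) 26.7 [ 492.15 -231.63   17.86] [-7.57 -0.56  5.56]
(494, 19) 27.5 [ 492.16 -231.63   18.05] [-5.84 -1.8   2.59]
(496, 19) 28.5 [ 493.69 -231.57   18.  ] [-8.34 -1.82  4.36]
(498, 19) 29.6 [ 495.24 -231.51   17.95] [-10.82  -1.45   5.41]
[[ 575.  -200.7   11.5]
 [ 574.6 -266.2   11.7]]
```

View pics/w4.png

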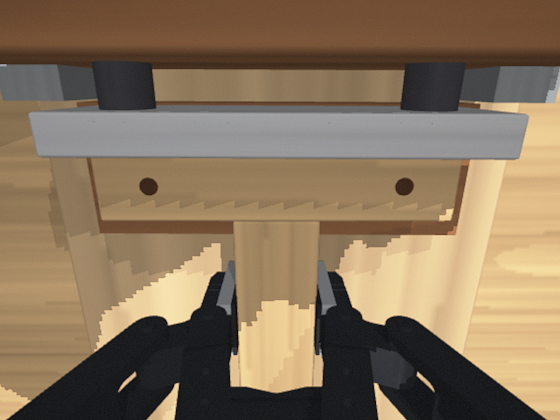

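The bar sits square and central against the fence: bar u=90–465, fence u=35–525. The estimated push is about 8–9 N, so I'll add about 1 mm and check the fence displacement.

```bash
python3 - <<'E'
from h import *
for n in (1,):
    arm.move_straight([499.3,-232,19.2],max_speed=5); arm.dwell(.6)
F=[];
for _ in range(8): arm.dwell(.1); s=sensors.observe(); F.append(s['wrist_force'])
print(s['time'],s['tcp_pos'],np.mean(F,0),np.std(F,0),s['gripper_force'])
snap('wrist','w5')
print('face',pts('w5',[(280,v) for v in range(130,170,4)],0).tolist()); print('top',pts('w5',[(150,198),(400,198),(280,198),(280,300)]).tolist())
snap('top','t5'); print('knob/clamp',pts('t5',[(200,133),(198,137),(196,137),(199,140)]).tolist())
E
```

```text
31.425 [ 496.15319541 -231.47446318   17.99615643] [-11.66055723  -1.92752733   6.06978494] [0.57156683 0.3777273  0.28461383] 60.76269865036011
face [[570.4, -233.2, 68.6], [569.4, -233.2, 68.5], [568.3, -233.2, 67.7], [567.2, -233.2, 67.5], [566.3, -233.2, 68.3], [565.1, -233.2, 67.5], [564.1, -233.2, 68.1], [562.8, -233.2, 66.8], [558.0, -233.3, 49.2], [556.6, -233.3, 48.8]]
top [[546.2, -189.9, 50.1], [545.8, -273.1, 50.0], [546.1, -233.2, 50.2], [506.4, -233.1, 50.2]]
knob/clamp [[675.4, 291.1, 67.7], [665.1, 294.7, 72.4], [664.9, 299.1, 72.7], [658.5, 292.4, 70.9]]
```

The fence is in about 6 mm, which gives about 9 N. The foot top is level at 50 mm and the clamp knob is low, so the clamp is open. Handing in.

```bash
python3 -c "
from station import arm
print(arm.hand_in())"
```

```text
the job is handed in; nothing more can be done
None
```

I threw the clamp fully back and handed the job in with the foot still gripped flat on the jig rail, square and central, pressed against the fence at an estimated 9–10 N; the judge's verdict was not shown.

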